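# Pin the gate of a mug carrier and hold the carrier up level

## Task

The mug carrier's gate is shut but not locked: take the red-knobbed pin out of its wooden block and push it down through the holes of the fork and the gate until its collar sits flat on the fork. Then lift the carrier by the wooden bar on top, straight up to about 10 cm clear of the table with both mugs still standing in it, and finish still holding it there, steady and level. Do not lift it before the gate is pinned, and leave everything else on the table alone.

Things in the scene. Friction and masses are not known exactly. Their poses are not given: they have to be found in the camera images.
- carrier: Open wooden mug carrier, loose on the table, 0.4 to 0.5 kg, with mugs and pin about 0.75 kg. Base board 150 (x) by 200 (y) mm; origin at the centre of its underside, z up. Side walls at x = +-71 mm, 50 mm high, end wall at +y 66 mm high; at the -y end a blue gate and, at that end's +x corner, a steel fork standing on the table. Two posts at x = +-80, y = 0 carry the wooden grip bar. Balanced about under the bar.
- grip_bar (a point): Centre of the carrier's wooden grip bar, 160 mm above the carrier's underside. The bar runs along the carrier's x, 150 mm free between its posts, 20 mm wide (along the carrier's y) and 24 mm tall; point axes as the carrier's.
- fork_mouth (a point): Mouth of the fork's hole: hole centre on the top face of the upper tine, 74 mm above the carrier's underside, at carrier x = 95, y = -113 mm; point axes as the carrier's, z up along the hole. Two steel tines 30 x 30 x 10 mm (their tops 74 and 50 mm up) with the gate's brass lug, also 10 mm thick, between them; through-holes 13.5 mm wide with small chamfers, in line while the gate is shut. A web closes the fork's +x side.
- gate (a joint): Blue gate bar across the carrier's -y end, hinged on an upright axis at its -x corner; 0 rad = shut (stop; holes in line), grows as it swings outward. It starts shut and turns lightly, with little friction.
- carrier_floor (a point): Centre of the carrier's inner floor (top of the base board), 10 mm above its underside; axes as the carrier's.
- pin_knob (a point): Grip centre of the loose pin (about 45 g): middle of the part of its red knob to take hold of, 26 mm above the collar's underside. The knob is 18 mm in diameter, 40 mm tall, from 4 to 44 mm above the collar's underside. z is the pin's axis, up. The pin starts upright.
- pin_seat (a point): Centre of the underside of the pin's steel collar (26 mm wide, 4 mm thick). Below it a shaft 11 mm in diameter and 42 mm long with a chamfered foot. This comes to rest at fork_mouth when the pin is fully home.
- pin_block: Fixed dark wooden block 70 x 70 x 50 mm, origin at the centre of its underside; the pin starts in its vertical 14 mm hole, collar resting on its top at 50 mm.
- mug_a_center (a point): Centre, half-way up, of the loose blue mug in the carrier: 66 mm wide, 66 mm high, with an ear; 110 g.
- mug_b_center (a point): Centre, half-way up, of the loose white mug in the carrier, like the blue one.
- sponge: Bystander: loose yellow sponge block 85 x 60 x 30 mm, near the pin block; origin under its centre.
- glaze_jar: Bystander: loose lidded glaze jar, 72 mm wide, 100 mm high; origin under its centre.
- brush_pot: Bystander: loose terracotta pot 72 mm wide, 100 mm high, with brushes standing up to 200 mm; origin under its centre.
- bowl: Bystander: loose white bowl 120 mm wide, 50 mm high; origin under its centre.
- trimmer: Bystander: loose spatula-like trimming tool lying flat, 180 mm long.
- spare_mug: Bystander: loose orange mug, 76 mm wide, 80 mm high; origin under its centre.
Things that resemble listed ones, but are neither listed nor needed, are in the scene too. Leave any yellow look-alike of the pin_block alone.

How it is judged:
By the outcome, as a careful person would: the job done as asked, in the order asked, and still so for the second after the job is handed in, while the arm keeps its last pose, push and grip.
It also fails if it takes over 58 s, if anything falls off the work surface, if the arm or the gripper's body presses on something with over 40 N, if the wrist force passes 120 N, or if a joint passes its speed limit or range.

## Robot

A 6-joint arm with a two-finger parallel gripper is mounted at the origin on the work surface. World frame = base frame: x ahead of the robot, y to its left, z up, the work surface at z = 0. Lengths are in mm, angles in rad, forces in N, time in s.
With the tool pointing down it reaches from about 275 to 1000 mm from the base axis. Payload 8.4 kg.
Tool frame: the origin (TCP) lies on the centre line of the jaws, within the pads' length; the fingertips stand 19 mm ahead of it and the grasp point (between the pads) is the TCP (manip.tcp_to_tips is the z of the fingertips in the tool frame, in mm); z points along the fingers, y is the line along which they close (so a half turn about z gives the same grasp; the last joint's range is limited). The gripper opens to 85 mm and grips with 20 to 120 N. Pads are 22 mm wide; open, the fingers measure 114 mm over their backs; the gripper's body (76 mm by 85 mm) begins 54 mm behind the grasp point. The pads swing forward as they close: fully open they stand 13 mm farther back than shut.
Start: joints at [-1.229, 0.353, 1.633, -0, 1.155, -0.002], TCP at [210.666, -588.428, 250.281] pointing down, gripper open.
Joint ranges: [-2.63, 2.63], [-0.92, 2.1], [0.06, 2.66], [-1.3, 4.44], [0, 2.69], [-3.02, 3.02]. Speed limits (rad/s): [2.22, 2.22, 2.79, 3.14, 3.14, 3.14].

## Interface

Orientations are given as a 3x3 rotation matrix whose columns are the frame's x, y, z axes.
In Python, from plant import readout, viewer, finish_job, manip gives the robot as it stands.
- The arm moves only by the shell command python3 -m inch 'ROWS'. ROWS is JSON, a list of rows, each a list of 3 entries, a list of its own where there are three numbers: the turn, a rotation vector about the tool's x, y, z in rad, then the shift along the tool's x, y, z in cm, then the opening, from 0 (shut) to 1 (fully open). A call has 1 to 12 rows; each row is the pose to reach, as a shift and turn from the pose commanded when the call began, along the tool's axes at that moment; what a row does not reach only later rows make up. A row lasts 1/12 s, in which the tool goes at most 41.7 mm and 7.16 degrees, less where a joint would pass 70% of its speed; a pose out of reach is approached as far as the arm can. A call with a gripper value outside its range is refused whole. The fingers move at their own pace and stop on an object; the grip force is fixed at half the most. Time passes only in rows, so rows that repeat a pose let the fingers close. It gives the time, the measured TCP pose, the force, the opening and the grip force at its end, in the units of the state.
- readout.get_state(): the state, without advancing time (a new reading comes with each control period).
- viewer.snapshot(name): name is "scene" or "top" or "wrist"; returns (picture, depth): 420x560x3 uint8, blue, green, red; 420x560 float32, mm along the optical axis (not along the pixel's ray), 0 where there is no reading.
- viewer.camera_model(name): a dict with "fovy" (degrees; the focal length in pixels is half the picture's height over the tangent of half this angle, whatever the lens; pixels are square), "cx", "cy" (the principal point, pixels), "rvec" (rotation vector, rad) and "tvec" (3), from world to camera coordinates, as OpenCV has them. Camera axes: x right, y down, z forward; pixel columns grow to the right and rows downward; lengths in mm; the calibration is good to about 2 mm. The wrist camera is an equidistant fisheye: a pixel r from the principal point sees the ray r / f radians off the axis. A picture is of the moment at which its call begins: read the wrist's pose just before it. camera_model takes no time and is no camera call; for the wrist camera it gives the pose at the moment of the call.
- finish_job(): hands the job in; it is judged then, once.
The state is a dict: "clock": time; "q": joint angles; "dq": joint speeds; "joint_efforts": joint torques, N m; "eef_pos": TCP position; "tcp_rot": TCP orientation; "wrist_force": force on the tool from outside, world axes, zero at the start; "ft_torque": the same for the moment, N m; "opening": opening from 0.0 (shut) to 1.0 (fully open); "grip_force": force on a finger pad.
Only numpy, scipy, OpenCV 4.12 (cv2) and the standard library are available. Lean on these libraries where they do the work, as an engineer would, in place of code of your own. Each camera call takes 0.05 s, during which the arm holds its last target. There are 200 camera calls.

## Working session

There is one attempt and no reset: what is moved stays moved. The work goes in short steps, Python scripts to look and compute and a shell command to move; the robot and the scene stay as the last step left them, time stands still between calls to the robot, and variables do not carry over. Pictures are saved under pics/ and viewed, at most 10 in all, crops included, and the job is handed in when it is done.

```bash
ls; mkdir -p pics
cat > h.py <<'E'
import numpy as np, cv2
from plant import readout, viewer, finish_job, manip
def cam(n):
    m=viewer.camera_model(n); R=cv2.Rodrigues(np.array(m["rvec"],float))[0]; t=np.array(m["tvec"],float).ravel()
    f=210/np.tan(np.radians(m["fovy"])/2); return dict(R=R,t=t,f=f,cx=m["cx"],cy=m["cy"],C=-R.T@t,fish=n=="wrist")
def ray(c,u,v):
    d=np.array([u-c["cx"],v-c["cy"]],float)
    if c["fish"]:
        r=np.hypot(*d); th=r/c["f"]; k=np.sin(th)/max(r,1e-9); d=np.array([d[0]*k,d[1]*k,np.cos(th)])
    else: d=np.array([d[0]/c["f"],d[1]/c["f"],1.])
    return c["R"].T@d
def onz(c,u,v,z):
    d=ray(c,u,v); return c["C"]+d*(z-c["C"][2])/d[2]
def px(c,P):
    p=c["R"]@np.asarray(P,float)+c["t"]
    if c["fish"]:
        r=np.hypot(p[0],p[1]); k=np.arctan2(r,p[2])*c["f"]/max(r,1e-9); return np.array([c["cx"]+p[0]*k,c["cy"]+p[1]*k])
    return np.array([c["cx"]+c["f"]*p[0]/p[2],c["cy"]+c["f"]*p[1]/p[2]])
def tri(cs,uvs):
    A=np.zeros((3,3));b=np.zeros(3)
    for c,(u,v) in zip(cs,uvs):
        d=ray(c,u,v);d/=np.linalg.norm(d);M=np.eye(3)-np.outer(d,d);A+=M;b+=M@c["C"]
    X=np.linalg.solve(A,b); return X,[round(float(np.linalg.norm(np.cross(ray(c,*p)/np.linalg.norm(ray(c,*p)),X-c["C"]))),1) for c,p in zip(cs,uvs)]
E
python3 - <<'E'
from h import *
import pickle
o={}
for n in ("scene","top"):
    c=cam(n); im,d=viewer.snapshot(n); o[n]=(c,im,d); cv2.imwrite(f"pics/{n}0.png",im); print(n,c["C"].round(),c["f"])
pickle.dump(o,open("s0.pkl","wb"))
print(manip.tcp_to_tips, readout.get_state()["tcp_rot"])
E
```

```text
pics
scene [1532. -195. 1420.] 517.7377505755195
top [ 368.   15. 1608.] 471.0050368502616
19.0 [[ 9.41484230e-01  3.37056765e-01 -4.26131267e-04]
 [ 3.37057034e-01 -9.41483504e-01  1.16956309e-03]
 [-6.98640695e-06 -1.24475575e-03 -9.99999225e-01]]
```

View pics/scene0.png

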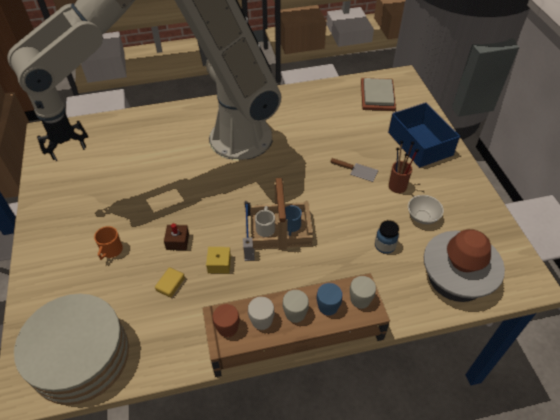

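View pics/top0.png

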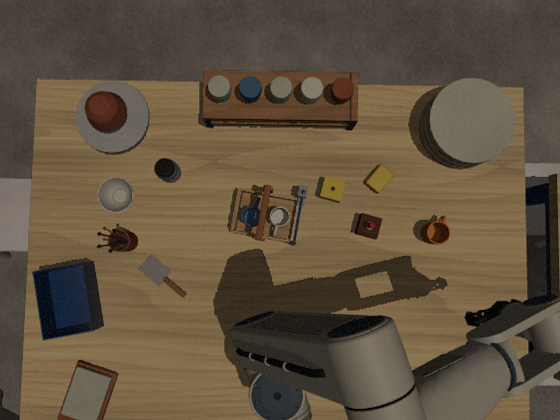

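The scene view shows the red knob in the dark block at (175,232), the yellow look-alike block at (218,260), the sponge at (170,282) and the carrier around (280,222), with its fork at about (248,248). The top view shows the pin at (369,226), the carrier at (266,215) and its fork at (302,190).

Candidates for the pin (top pixels):
- the red knob in the dark block (369,226)
- the yellow block's hole (332,189)
- the red mug on the rack (342,90)
- the red lump on the plate (105,110)

I choose (369,226), because it is a red knob in a dark block.

Run:
```python
from h import *
import pickle
o=pickle.load(open("s0.pkl","rb")); uv={}
for n,(x0,y0,x1,y1) in (("scene",(160,215,192,252)),("top",(350,208,388,245))):
    c,im,d=o[n]; h=cv2.cvtColor(im,cv2.COLOR_BGR2HSV)
    m=(((h[...,0]<6)|(h[...,0]>173))&(h[...,1]>150)&(h[...,2]>90)).astype(np.uint8)
    z=np.zeros_like(m); z[y0:y1,x0:x1]=m[y0:y1,x0:x1]; M=cv2.moments(z,True); uv[n]=(M["m10"]/M["m00"],M["m01"]/M["m00"])
    print(n,M["m00"],uv[n])
print(tri([o[n][0] for n in uv],list(uv.values())))
c,im,d=o["top"]
print("fork",onz(c,302,190,74),"bar",onz(c,266,190,172),onz(c,263,238,172))
a=cv2.resize(im[165:265,220:400],None,fx=4,fy=4,interpolation=cv2.INTER_CUBIC); c2,im2,_=o["scene"]
cv2.imwrite("pics/crop_top.png",a)
b=cv2.resize(im2[170:290,150:330],None,fx=4,fy=4,interpolation=cv2.INTER_CUBIC); cv2.imwrite("pics/crop_sc.png",b)
```

```text
scene 16.0 (173.0625, 225.3125)
top 21.0 (372.0, 225.0)
(array([ 457.30758002, -303.61898549,   89.61526647]), [0.8, 0.8])
fork [569.59685235 -76.17492146  74.        ] bar [554.94589051  40.11398355 172.        ] [407.64183198  46.7528611  172.        ]
```

View pics/crop_top.png

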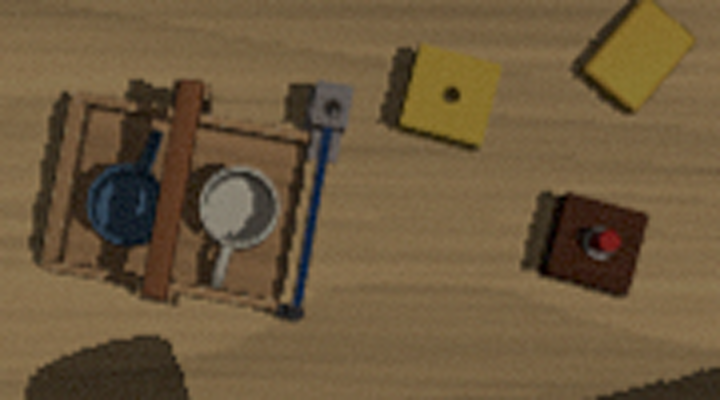

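The crop confirms the red knob at crop (603,241), which is top (370.7,225), standing in the dark block. The yellow block at (450,95) only has a hole. The fork hole is at crop (333,106), and the bar runs from (158,297) to (188,85), so the carrier's yaw is about -0.14. Next I move over the pin with the tool's y along the carrier's y.

```bash
python3 -m inch '[[[0,0,0.48],[32.8,-18.4,0],1],[[0,0,0.48],[32.8,-18.4,0],1],[[0,0,0.48],[32.8,-18.4,0],1],[[0,0,0.48],[32.8,-18.4,0],1],[[0,0,0.48],[32.8,-18.4,0],1],[[0,0,0.48],[32.8,-18.4,0],1],[[0,0,0.48],[32.8,-18.4,0],1],[[0,0,0.48],[32.8,-18.4,0],1],[[0,0,0.48],[32.8,-18.4,0],1],[[0,0,0.48],[32.8,-18.4,0],1],[[0,0,0.48],[32.8,-18.4,0],1],[[0,0,0.48],[32.8,-18.4,0],1]]'
python3 - <<'E'
from h import *
import pickle
s=readout.get_state(); c=cam("wrist"); im,d=viewer.snapshot("wrist"); pickle.dump((c,im,d,s),open("w1.pkl","wb")); cv2.imwrite("pics/w1.png",im)
R=np.array(s["tcp_rot"]); print(s["clock"],s["eef_pos"],R.round(3),c["f"],c["cx"],c["cy"]); print("cam in tool",R.T@(c["C"]-s["eef_pos"]))
E
```

```text
clock: 1.1
eef_pos: [457.3, -304.5, 250.0]
tcp_rot: [[0.991, -0.134, -0.001], [-0.134, -0.991, 0.0], [-0.001, 0.0, -1.0]]
wrist_force: [-0.8, 0.0, -0.7]
opening: 1.002
grip_force: 0.0
1.1 [ 457.2735861  -304.45552128  249.97118869] [[ 0.991 -0.134 -0.001]
 [-0.134 -0.991  0.   ]
 [-0.001  0.    -1.   ]] 325.19226210127806 277.7105599141198 202.49784108454938
cam in tool [  70.48067813   -0.78830907 -122.42481915]
```

View pics/w1.png

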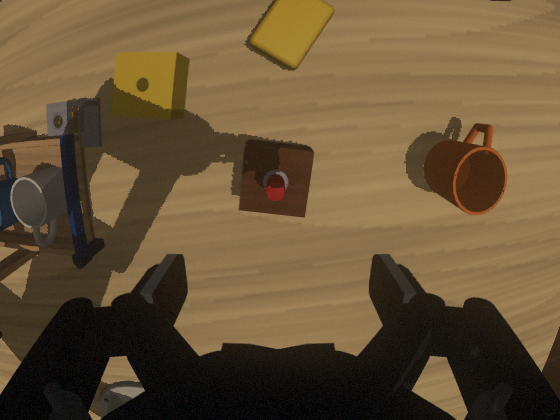

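The wrist view shows the knob at (276,188) on its steel collar at (276,179), in the dark block. The fork hole is at (58,122), and the decoy yellow block at (142,85). Next I put the camera straight above the pin for a second view.

```bash
python3 -m inch '[[[0,0,0],[-3.5,0,3],1],[[0,0,0],[-7,0,6],1],[[0,0,0],[-7,0,6],1],[[0,0,0],[-7,0,6],1]]'
cat > red.py <<'E'
from h import *
def red(im,box):
    h=cv2.cvtColor(im,cv2.COLOR_BGR2HSV); m=((((h[...,0]<7)|(h[...,0]>172))&(h[...,1]>150)&(h[...,2]>60))*255).astype(np.uint8)
    z=np.zeros_like(m); x0,y0,x1,y1=box; z[y0:y1,x0:x1]=m[y0:y1,x0:x1]
    cs,_=cv2.findContours(z,cv2.RETR_EXTERNAL,cv2.CHAIN_APPROX_NONE); return max(cs,key=cv2.contourArea)
E
python3 - <<'E'
from red import *
import pickle
s=readout.get_state(); c=cam("wrist"); im,d=viewer.snapshot("wrist"); pickle.dump((c,im,d,s),open("w2.pkl","wb"))
print(s["clock"],s["eef_pos"])
c1,i1,_,_=pickle.load(open("w1.pkl","rb"))
k=red(im,(200,130,360,280)); print("w2",cv2.minEnclosingCircle(k),cv2.contourArea(k))
k1=red(i1,(255,165,300,205)); print("w1",cv2.minEnclosingCircle(k1),cv2.boundingRect(k1))
u,v=cv2.minEnclosingCircle(k)[0]
print("depth",np.median(d[int(v)-3:int(v)+4,int(u)-3:int(u)+4]),c["C"])
a=cv2.resize(im[140:260,190:370],None,fx=4,fy=4,interpolation=cv2.INTER_CUBIC); b=cv2.resize(i1[130:230,220:330],None,fx=4,fy=4,interpolation=cv2.INTER_CUBIC)
cv2.imwrite("pics/w2c.png",a)
print(onz(c,u,v,94))
E
```

```text
clock: 1.48
eef_pos: [383.9, -294.7, 188.2]
tcp_rot: [[0.99, -0.139, -0.005], [-0.139, -0.99, 0.003], [-0.005, -0.002, -1.0]]
wrist_force: [0.2, -0.4, -0.6]
opening: 0.995
grip_force: 0.0
1.4833 [ 383.93432127 -294.7490695   188.21883208]Traceback (most recent call last):
  File "<stdin>", line 6, in <module>
  File "red.py", line 5, in red
    cs,_=cv2.findContours(z,cv2.RETR_EXTERNAL,cv2.CHAIN_APPROX_NONE); return max(cs,key=cv2.contourArea)
                                                                             ~~~^^^^^^^^^^^^^^^^^^^^^^^^
ValueError: max() iterable argument is empty
```

Run:
```python
from red import *
import pickle
s=readout.get_state(); c=cam("wrist"); im,d=viewer.snapshot("wrist"); pickle.dump((c,im,d,s),open("w2.pkl","wb"))
print(s["clock"],s["eef_pos"],np.array(s["tcp_rot"]).round(4).tolist(),c["C"])
p=px(c,[457,-304,90]); print(p)
cv2.imwrite("pics/w2.png",im)
```

```text
1.5333 [ 386.55294928 -295.94637006  189.91245253] [[0.9903, -0.1387, -0.0012], [-0.1387, -0.9903, 0.0008], [-0.0013, -0.0006, -1.0]] [ 456.58441046 -305.02170478  312.22346224]
[276.49294544 109.38453033]
```

View pics/w2.png

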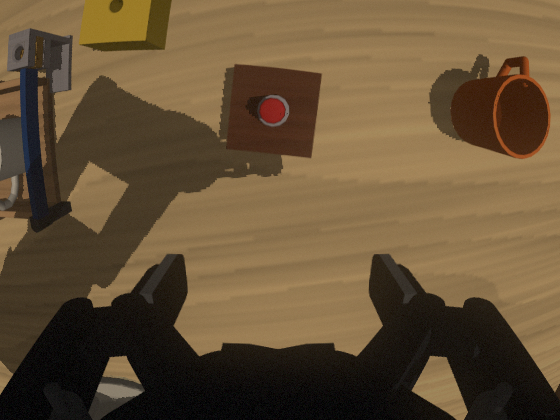

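Seen from straight above, the red knob disc is centred at about (272,110), concentric with its collar. The fork hole is at (18,52). Now to compute.

Run:
```python
from red import *
import pickle
c,im,d,s=pickle.load(open("w2.pkl","rb")); c1,i1,d1,s1=pickle.load(open("w1.pkl","rb"))
k=red(im,(245,85,300,140)); (u,v),r=cv2.minEnclosingCircle(k); e=cv2.fitEllipse(k); print("knob w2",(u,v),r,e)
k1=red(i1,(255,165,300,205)); print("w1",cv2.minEnclosingCircle(k1),cv2.boundingRect(k1),cv2.fitEllipse(k1))
def top(k):return k
print("depth knob",np.median(d[int(v)-2:int(v)+3,int(u)-2:int(u)+3]))
# metal ring: unsaturated brightish pixels around knob
h=cv2.cvtColor(im,cv2.COLOR_BGR2HSV); m=((h[...,1]<90)&(h[...,2]>60)).astype(np.uint8); z=np.zeros_like(m); z[85:140,245:300]=m[85:140,245:300]
cv2.drawContours(z,[cv2.convexHull(k)],-1,1,-1); cs,_=cv2.findContours(z,0,1); q=max(cs,key=cv2.contourArea); print("collar",cv2.minEnclosingCircle(q),cv2.fitEllipse(q))
# triangulate: knob top in w2 and w1 (disc low end of the red blob)
for dz in (90,94): print(dz,onz(c,*e[0],dz), px(c1,onz(c,*e[0],dz)))
print("collar on z=54",onz(c,*cv2.fitEllipse(q)[0],54))
x=np.array([[0,0]])
# point cloud heights from depth around knob
def P(c,d,u,v):
    r=ray(c,u,v); zc=(c["R"]@r)[2]; return c["C"]+r*d[int(round(v)),int(round(u))]/zc
print("cloud knob",P(c,d,*e[0]),P(c1,d1,276,189),"block",P(c,d,300,140),"table",P(c,d,350,200))
cv2.imwrite("pics/w12.png",np.hstack([cv2.resize(im[70:150,230:310],None,fx=5,fy=5,interpolation=0),cv2.resize(i1[140:220,236:316],None,fx=5,fy=5,interpolation=0)]))
```

```text
knob w2 (271.88763427734375, 110.26966094970703) 13.003388404846191 ((271.8059997558594, 110.22089385986328), (23.979522705078125, 24.92352867126465), 100.96714782714844)
w1 ((276.5, 189.0), 12.298474311828613) (265, 178, 20, 23) ((275.603271484375, 190.73594665527344), (16.88335418701172, 22.32939910888672), 41.40231704711914)
depth knob 210.4886
collar ((272.70001220703125, 110.30000305175781), 16.229076385498047) ((273.42413330078125, 110.40158081054688), (29.404735565185547, 31.89111328125), 18.49313735961914)
90 [ 456.87690461 -300.79149378   90.        ] [274.67837723 190.54845951]
94 [ 456.87163974 -300.86763716   94.        ] [274.72207919 191.65374298]
collar on z=54 [ 456.6033659  -301.34161515   54.        ]
cloud knob [ 456.87348137 -300.84100244   92.60081228] [ 458.77705686 -302.25908333   92.62212081] block [ 429.86712761 -319.24237996   48.49690234] table [ 357.8211663  -365.47756154   -2.17716136]
```

```bash
cat > go.py <<'E'
import sys
from h import *
def go(P):
    s=readout.get_state(); R=np.array(s["tcp_rot"]); print("t",s["clock"],"pos",np.round(s["eef_pos"],2),"shift cm",(R.T@(np.array(P)-s["eef_pos"])/10).round(3), "F",np.round(s["wrist_force"],1))
if __name__=="__main__": go([float(a) for a in sys.argv[1:4]])
E
python3 go.py 456.8 -301.1 76
```

```text
t 1.5833 pos [ 388.22 -296.57  190.95] shift cm [ 6.842 -0.505 11.503] F [-0.3  0.1  1.2]
```

```bash
python3 -m inch '[[[0,0,0],[3.4,-0.25,2],1],[[0,0,0],[6.8,-0.5,4],1],[[0,0,0],[6.8,-0.5,6],1],[[0,0,0],[6.8,-0.5,6],1],[[0,0,0],[6.8,-0.5,6],1],[[0,0,0],[6.8,-0.5,6],1]]'; python3 go.py 456.8 -301.1 76
```

```text
clock: 2.08
eef_pos: [456.5, -300.0, 131.5]
tcp_rot: [[0.991, -0.136, 0.001], [-0.136, -0.991, -0.001], [0.001, 0.0, -1.0]]
wrist_force: [-0.2, -0.3, 0.8]
opening: 0.997
grip_force: 0.0
t 2.0833 pos [ 456.51 -299.99  131.48] shift cm [0.039 0.104 5.548] F [-0.2 -0.3  0.8]
```

```bash
python3 -m inch '[[[0,0,0],[0.03,0.1,2.5],1],[[0,0,0],[0.03,0.1,5],1],[[0,0,0],[0.03,0.1,5.5],1],[[0,0,0],[0.03,0.1,5.5],1],[[0,0,0],[0.03,0.1,5.5],0],[[0,0,0],[0.03,0.1,5.5],0],[[0,0,0],[0.03,0.1,5.5],0],[[0,0,0],[0.03,0.1,5.5],0],[[0,0,0],[0.03,0.1,5.5],0],[[0,0,0],[0.03,0.1,5.5],0],[[0,0,0],[0.03,0.1,5.5],0],[[0,0,0],[0.03,0.1,5.5],0]]'
```

```text
clock: 3.08
eef_pos: [456.6, -300.6, 76.0]
tcp_rot: [[0.991, -0.136, 0.001], [-0.136, -0.991, -0.0], [0.001, 0.0, -1.0]]
wrist_force: [-1.6, 0.1, 7.1]
opening: 0.197
grip_force: 58.3
```

The pin is gripped at opening 0.197 with 58 N. Now I lift it straight out, then go to a place where the camera is over the fork.

```bash
python3 -m inch '[[[0,0,0],[0,0,-1],0],[[0,0,0],[0,0,-3],0],[[0,0,0],[0,0,-5],0],[[0,0,0],[0,0,-8],0],[[0,0,0],[0,0,-11],0],[[0,0,0],[0,0,-12.5],0],[[0,0,0],[0,0,-12.5],0],[[0,0,0],[0,0,-12.5],0]]'
python3 go.py 500 -67 201
python3 - <<'E'
from red import *
import pickle
c,im,d,s=pickle.load(open("w2.pkl","rb")); c1,i1,d1,s1=pickle.load(open("w1.pkl","rb"));o=pickle.load(open("s0.pkl","rb"))
T=o["top"][0]; print(tri([c,c1],[(18,52),(58,122)]),tri([c,c1,T],[(18,52),(58,122),(302.75,191)]))
E
```

```text
clock: 3.75
eef_pos: [456.7, -300.6, 201.5]
tcp_rot: [[0.991, -0.136, 0.002], [-0.136, -0.991, -0.001], [0.002, 0.001, -1.0]]
wrist_force: [0.2, -0.1, -0.0]
opening: 0.194
grip_force: 59.2
t 3.75 pos [ 456.66 -300.63  201.51] shift cm [  1.121 -23.735   0.031] F [ 0.2 -0.1 -0. ]
(array([560.60418813, -83.67474759,  78.46339516]), [0.1, 0.1]) (array([563.62288449, -78.64156234,  72.74858097]), [0.7, 2.3, 2.9])
```

```bash
python3 -m inch '[[[0,0,0],[0.1,-3,0],0],[[0,0,0],[0.2,-7,0],0],[[0,0,0],[0.3,-11,0],0],[[0,0,0],[0.4,-15,0],0],[[0,0,0],[0.5,-19,0],0],[[0,0,0],[0.6,-22,0],0],[[0,0,0],[0.6,-23.3,0],0],[[0,0,0],[0.6,-23.3,0],0],[[0,0,0],[0.6,-23.3,0],0],[[0,0,0],[0.6,-23.3,0],0],[[0,0,0],[0.6,-23.3,0],0],[[0,0,0],[0.6,-23.3,0],0]]'
python3 - <<'E'
from red import *
import pickle
s=readout.get_state(); c=cam("wrist"); im,d=viewer.snapshot("wrist"); pickle.dump((c,im,d,s),open("w3.pkl","wb"))
print(s["clock"],s["eef_pos"],np.array(s["tcp_rot"]).round(4).tolist(),c["C"]); cv2.imwrite("pics/w3.png",im)
E
```

```text
clock: 4.75
eef_pos: [493.6, -71.4, 200.0]
tcp_rot: [[0.991, -0.137, -0.001], [-0.137, -0.991, -0.0], [-0.0, 0.0, -1.0]]
wrist_force: [1.9, 0.2, -1.0]
opening: 0.189
grip_force: 59.2
4.75 [493.62309617 -71.40661408 200.02497804] [[0.9905, -0.1372, -0.0005], [-0.1372, -0.9905, -0.0001], [-0.0005, 0.0001, -1.0]] [563.59935818 -80.27205852 322.37767975]
```

View pics/w3.png

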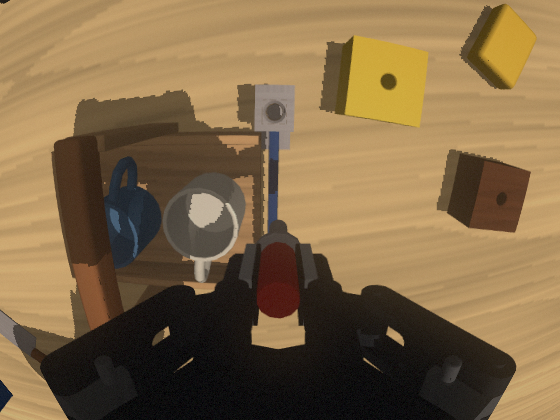

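The wrist view shows the fork hole at (275,111), with the gate shut and the lug in the fork. The held pin is upright in the jaws, its knob at (278,283) and shaft foot at about (279,228). Next I refine the hole centre and the foot.

Run:
```python
from red import *
import pickle
c,im,d,s=pickle.load(open("w3.pkl","rb"))
R=np.array(s["tcp_rot"]);p=np.array(s["eef_pos"])
g=cv2.cvtColor(im,cv2.COLOR_BGR2GRAY)
Z=6; a=cv2.resize(g[92:130,256:294],None,fx=Z,fy=Z,interpolation=cv2.INTER_CUBIC)
for t in (40,50,60,70,80,90):
    cs,_=cv2.findContours((a<t).astype(np.uint8),0,1); cs=[q for q in cs if cv2.pointPolygonTest(q,((275-256)*Z,(111-92)*Z),True)>-30 and cv2.contourArea(q)>200]
    if cs:
        q=max(cs,key=cv2.contourArea); (u,v),r=cv2.minEnclosingCircle(q); e=cv2.fitEllipse(q); u,v=e[0]; u=256+(u+.5)/Z-.5; v=92+(v+.5)/Z-.5; print(t,round(u,2),round(v,2),np.array(e[1])/Z,onz(c,u,v,74).round(2))
# upper tine square (bright grey) 
print("expected px of pin seat/foot/knobtop for axis at TCP:",[px(c,p+R@[0,0,k]).round(1) for k in (26,68,-18)])
h=cv2.cvtColor(im,cv2.COLOR_BGR2HSV)
A=np.hstack([cv2.resize(im[90:132,254:296],None,fx=9,fy=9,interpolation=0),cv2.resize(im[215:275,250:310],None,fx=6.3,fy=6.3,interpolation=0)])
A=np.clip(A.astype(int)*1.6,0,255).astype(np.uint8); cv2.imwrite("pics/w3c.png",A); print(A.shape)
```

```text
80 273.57 111.81 [13.12444814 17.3466479 ] [562.69 -76.9   74.  ]
90 273.47 111.8 [14.29450989 18.048467  ] [562.71 -76.82  74.  ]
expected px of pin seat/foot/knobtop for axis at TCP: [array([279.4, 254.4]), array([279.1, 225.5]), array([279.8, 303.3])]
(378, 756, 3)
```

View pics/w3c.png

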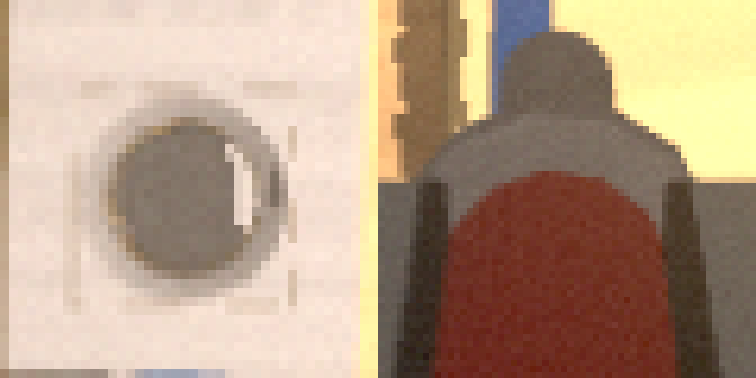

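The crop shows the chamfer ring centred at about px (274.6,111.2). The shaft spans u 268.5–287 with its foot edge at v≈219.3, and the collar is centred on u≈278.1. Next I work out the pin's offset in the hand and the move.

Run:
```python
from red import *
import pickle
c,im,d,s=pickle.load(open("w3.pkl","rb"))
R=np.array(s["tcp_rot"]);p=np.array(s["eef_pos"])
H=onz(c,274.6,111.2,74); print("H",H)
th=np.linspace(0,2*np.pi,90)
for k,r in ((68,4),(67,5),(66,5.5),(22,13),(26,13)):
    P=np.array([px(c,p+R@[r*np.cos(t),r*np.sin(t),k]) for t in th]); print(k,r,"u",P[:,0].min().round(1),P[:,0].max().round(1),"vmin",P[:,1].min().round(1))
for dx,dy in ((0.3,-0.9),(0,-.9)):
    T=H-R@[dx,dy,0]; T[2]=74+42+26+12; print(T,(R.T@(T-p)/10).round(3))
c2,c1=pickle.load(open("w2.pkl","rb"))[0],pickle.load(open("w1.pkl","rb"))[0]
print(tri([c,c2,c1],[(274.6,111.2),(18.3,52),(58,122)]))
```

```text
H [563.04572749 -77.72883516  74.        ]
68 4 u 272.7 285.5 vmin 219.4
67 5 u 271.0 287.1 vmin 218.4
66 5.5 u 270.2 288.0 vmin 218.2
22 13 u 253.0 305.8 vmin 233.4
26 13 u 253.6 305.2 vmin 230.3
[562.62508143 -78.57916263 154.        ] [ 6.936 -0.237  4.599]
[562.92224425 -78.62032373 154.        ] [ 6.966 -0.237  4.599]
(array([562.58940764, -77.94686745,  71.7022223 ]), [0.5, 0.8, 1.2])
```

```bash
python3 -m inch '[[[0,0,0],[2.5,-0.1,0],0],[[0,0,0],[5,-0.2,1],0],[[0,0,0],[6.97,-0.24,2.5],0],[[0,0,0],[6.97,-0.24,4.4],0],[[0,0,0],[6.97,-0.24,4.7],0],[[0,0,0],[6.97,-0.24,4.7],0],[[0,0,0],[6.97,-0.24,4.7],0],[[0,0,0],[6.97,-0.24,4.7],0],[[0,0,0],[6.97,-0.24,4.7],0]]'
python3 - <<'E'
from red import *
import pickle
s=readout.get_state(); c=cam("wrist"); im,d=viewer.snapshot("wrist"); pickle.dump((c,im,d,s),open("w4.pkl","wb"))
R=np.array(s["tcp_rot"]);p=np.array(s["eef_pos"]); print(s["clock"],p,R.round(4).tolist())
H=np.array([563.05,-77.73,74])
print("H px",px(c,H),"foot px",px(c,p+R@[0,0,68]),"collar",px(c,p+R@[0,0,22]))
x0,y0=244,205; A=cv2.resize(im[y0:y0+60,x0:x0+75],None,fx=9,fy=9,interpolation=0); A=np.clip(A.astype(int)*1.8,0,255).astype(np.uint8); cv2.imwrite("pics/w4c.png",A)
E
```

```text
clock: 5.55
eef_pos: [563.5, -77.7, 154.4]
tcp_rot: [[0.991, -0.136, 0.002], [-0.136, -0.991, -0.0], [0.002, -0.0, -1.0]]
wrist_force: [0.5, 0.7, -0.3]
opening: 0.193
grip_force: 59.2
5.55 [563.49733333 -77.67013105 154.44801484] [[0.9907, -0.136, 0.0015], [-0.136, -0.9907, -0.0002], [0.0016, -0.0, -1.0]]
H px [279.20229805 219.73720308] foot px [279.08583437 225.47903617] collar [279.40823501 257.84550226]
```

View pics/w4c.png

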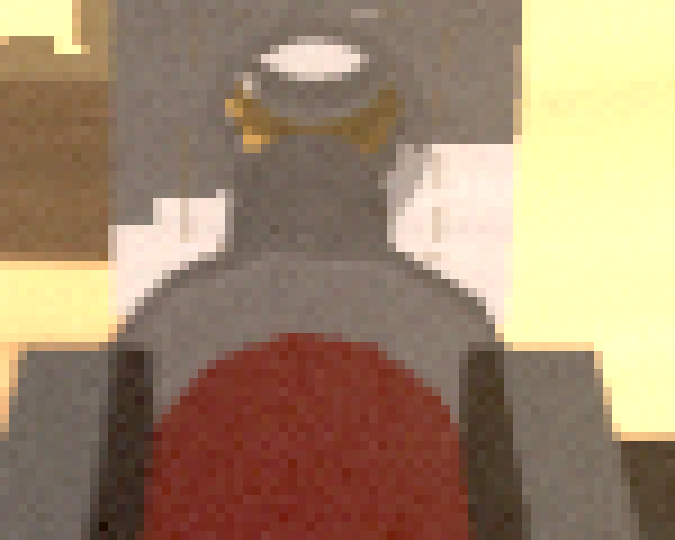

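The crop shows the shaft centred at crop x≈310 and the hole chamfer at about 323. The pin therefore sits about 0.9 mm short towards tool +y, which matches the pose readout. Next I correct towards (562.8,-78.6).

```bash
python3 go.py 562.8 -78.6 145; python3 -m inch '[[[0,0,0],[-0.05,0.1,0],0],[[0,0,0],[-0.05,0.1,0.4],0],[[0,0,0],[-0.05,0.1,0.4],0],[[0,0,0],[-0.05,0.1,0.4],0]]'; python3 go.py 562.8 -78.6 144
```

```text
t 5.6 pos [563.52 -77.62 154.39] shift cm [-0.059  0.107  0.939] F [-0.2  0.1 -0.3]
clock: 5.93
eef_pos: [562.4, -78.4, 149.1]
tcp_rot: [[0.991, -0.136, -0.0], [-0.136, -0.991, 0.0], [-0.0, -0.0, -1.0]]
wrist_force: [1.5, -0.2, -0.6]
opening: 0.199
grip_force: 59.2
t 5.9333 pos [562.39 -78.4  149.09] shift cm [0.044 0.014 0.509] F [ 1.5 -0.2 -0.6]
```

```bash
python3 -m inch '[[[0,0,0],[0.04,0.02,0.3],0],[[0,0,0],[0.04,0.02,0.6],0],[[0,0,0],[0.04,0.02,0.9],0],[[0,0,0],[0.04,0.02,1.1],0],[[0,0,0],[0.04,0.02,1.2],0],[[0,0,0],[0.04,0.02,1.2],0]]'; python3 go.py 562.8 -78.6 100
```

```text
clock: 6.43
eef_pos: [562.8, -78.6, 136.9]
tcp_rot: [[0.991, -0.136, -0.001], [-0.136, -0.991, 0.0], [-0.001, -0.0, -1.0]]
wrist_force: [0.5, 0.7, -0.4]
opening: 0.195
grip_force: 59.2
t 6.4333 pos [562.84 -78.63 136.87] shift cm [-2.000e-03 -3.000e-03  3.687e+00] F [ 0.5  0.7 -0.4]
```

```bash
python3 -m inch '[[[0,0,0],[0,0,0.4],0],[[0,0,0],[0,0,0.8],0],[[0,0,0],[0,0,1.2],0],[[0,0,0],[0,0,1.6],0],[[0,0,0],[0,0,1.6],0]]'; python3 go.py 562.8 -78.6 100
```

```text
clock: 6.85
eef_pos: [562.4, -78.6, 120.2]
tcp_rot: [[0.991, -0.136, -0.001], [-0.136, -0.991, 0.0], [-0.002, -0.0, -1.0]]
wrist_force: [-0.1, -0.3, -0.5]
opening: 0.191
grip_force: 59.2
t 6.85 pos [562.38 -78.62 120.24] shift cm [ 0.044 -0.007  2.024] F [-0.1 -0.3 -0.5]
```

Going in without resistance. I continue to just above the seat, then seat it gently.

```bash
python3 -m inch '[[[0,0,0],[0.02,0,0.4],0],[[0,0,0],[0.02,0,0.8],0],[[0,0,0],[0.02,0,1.2],0],[[0,0,0],[0.02,0,1.6],0],[[0,0,0],[0.02,0,1.7],0],[[0,0,0],[0.02,0,1.7],0]]'; python3 go.py 562.8 -78.6 100
```

```text
clock: 7.35
eef_pos: [562.9, -78.7, 103.8]
tcp_rot: [[0.991, -0.136, -0.001], [-0.136, -0.991, 0.0], [-0.001, -0.0, -1.0]]
wrist_force: [0.2, -0.1, -0.3]
opening: 0.193
grip_force: 59.2
t 7.35 pos [562.92 -78.66 103.8 ] shift cm [-0.013 -0.004  0.38 ] F [ 0.2 -0.1 -0.3]
```

```bash
python3 -m inch '[[[0,0,0],[0,0,0.1],0],[[0,0,0],[0,0,0.2],0],[[0,0,0],[0,0,0.3],0],[[0,0,0],[0,0,0.4],0],[[0,0,0],[0,0,0.45],0],[[0,0,0],[0,0,0.45],0]]'; python3 go.py 562.8 -78.6 100
```

```text
clock: 7.85
eef_pos: [563.3, -78.7, 100.0]
tcp_rot: [[0.991, -0.136, 0.0], [-0.136, -0.991, -0.0], [0.0, 0.0, -1.0]]
wrist_force: [-0.8, -0.9, 3.0]
opening: 0.195
grip_force: 59.7
t 7.85 pos [563.28 -78.73 100.05] shift cm [-0.05  -0.007  0.005] F [-0.8 -0.9  3. ]
```

```bash
python3 -m inch '[[[0,0,0],[0,0,0.05],0],[[0,0,0],[0,0,0.1],0],[[0,0,0],[0,0,0.1],0]]'
```

```text
clock: 8.1
eef_pos: [563.3, -78.7, 100.0]
tcp_rot: [[0.991, -0.136, 0.0], [-0.136, -0.991, -0.0], [0.0, 0.0, -1.0]]
wrist_force: [-4.8, 0.3, 14.2]
opening: 0.197
grip_force: 61.0
```

It is firmly seated: z stays at 100.0 (74 + 26) while the force rises to 14 N. Now I release, rise and back the camera over the fork to check.

```bash
python3 -m inch '[[[0,0,0],[0,0,-0.12],0],[[0,0,0],[0,0,-0.12],0.6],[[0,0,0],[0,0,-0.12],0.6],[[0,0,0],[0,0,-0.12],0.6],[[0,0,0],[0,0,-0.12],0.6],[[0,0,0],[0,0,-2],0.6],[[0,0,0],[0,0,-5],0.6],[[0,0,0],[0,0,-8.5],1],[[0,0,0],[0,0,-12],1],[[0,0,0],[-2,0,-15],1],[[0,0,0],[-5,0,-15],1],[[0,0,0],[-7,0,-15],1]]'
python3 -m inch '[[[0,0,0],[0,-2,0],1],[[0,0,0],[0,-4,0],1],[[0,0,0],[0,-4,0],1],[[0,0,0],[0,-4,0],1],[[0,0,0],[0,-4,0],1]]' | head -2
python3 - <<'E'
from red import *
import pickle
s=readout.get_state(); c=cam("wrist"); im,d=viewer.snapshot("wrist"); pickle.dump((c,im,d,s),open("w5.pkl","wb")); cv2.imwrite("pics/w5.png",im); print(s["eef_pos"],c["C"])
E
```

```text
clock: 9.1
eef_pos: [493.2, -69.1, 250.5]
tcp_rot: [[0.991, -0.136, 0.003], [-0.136, -0.991, -0.0], [0.003, 0.0, -1.0]]
wrist_force: [-0.7, -0.3, -0.4]
opening: 0.998
grip_force: 0.0
clock: 9.52
eef_pos: [499.3, -29.8, 248.7]
[499.28760954 -29.79647224 248.65074006] [569.24265975 -38.49530082 371.02424951]
```

View pics/w5.png

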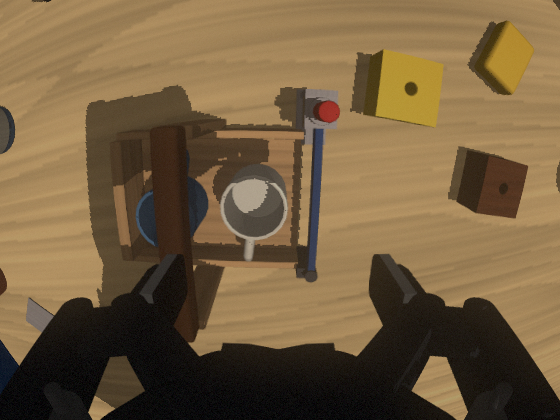

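The wrist view shows the pin seated, its red knob at (327,111) over the fork. The gate is shut along (317,190), both mugs are standing, and the bar runs from (169,127) to about (180,340). Next I measure the bar.

```bash
cat > bar.py <<'E'
from red import *
def bar(c,im,d,lo=150):
    vv,uu=np.mgrid[0:420,0:560]; dx=uu-c["cx"];dy=vv-c["cy"]
    r=np.hypot(dx,dy)
    if c["fish"]: k=np.where(r>0,np.tan(r/c["f"])/np.maximum(r,1e-9),1/c["f"])
    else: k=np.full(r.shape,1/c["f"])
    P=np.dstack([dx*k*d,dy*k*d,d])-c["t"]; W=P@c["R"]
    m=(W[...,2]>lo)&(W[...,2]<lo+35)&(abs(W[...,0]-484)<110)&(abs(W[...,1]-46)<45)&(d>0)
    h=cv2.cvtColor(im,cv2.COLOR_BGR2HSV); m&=(h[...,0]<18)&(h[...,1]>80)
    return m,W
E
python3 - <<'E'
from bar import *
import pickle
c,im,d,s=pickle.load(open("w5.pkl","rb")); o=pickle.load(open("s0.pkl","rb"))
ends={}
for n,(cc,i,dd) in {"w5":(c,im,d),"top":o["top"],"scene":o["scene"]}.items():
    m,W=bar(cc,i,dd); cs,_=cv2.findContours(m.astype(np.uint8),0,2)
    if not cs: print(n,"none"); continue
    q=max(cs,key=cv2.contourArea); Q=W[m]; top=Q[Q[:,2]>np.percentile(Q[:,2],60)-6]
    r=cv2.minAreaRect(top[:,:2].astype(np.float32)); print(n,m.sum(),"z",np.percentile(Q[:,2],[5,50,95]).round(1),"rect",r,"px",cv2.minAreaRect(q))
    pts=q[:,0,:]; ends[n]=[pts[np.argsort(pts[:,1])[:12]].mean(0), ] 
    v=cv2.fitLine(top[:,:2].astype(np.float32),cv2.DIST_L2,0,.01,.01).ravel(); print(" line",v, "yaw", np.arctan(v[1]/v[0]))
E
```

```text
w5 5675 z [152.3 170.2 171.6] rect ((487.0704650878906, 48.1302375793457), (20.69214630126953, 169.64649963378906), 81.51100158691406) px ((176.70037841796875, 233.70623779296875), (217.94973754882812, 43.60242462158203), 86.42366790771484)
 line [ 9.9157417e-01 -1.2954010e-01  5.1272528e+02  4.2970764e+01] yaw -0.12990516
top 381 z [164.2 173.  178.3] rect ((487.2739562988281, 49.322914123535156), (20.060237884521484, 168.73007202148438), 80.88579559326172) px ((262.88421630859375, 212.1560516357422), (9.210622787475586, 55.263736724853516), 10.007979393005371)
 line [ 9.8729092e-01 -1.5892322e-01  4.8682397e+02  4.9447887e+01] yaw -0.15959993
scene 297 z [154.1 171.2 176.6] rect ((489.69903564453125, 47.02635192871094), (20.09844398498535, 169.7018280029297), 80.7849349975586) px ((280.3135681152344, 200.01397705078125), (44.54988479614258, 8.201964378356934), 85.71085357666016)
 line [ 9.8716134e-01 -1.5972631e-01  4.9236661e+02  4.6412792e+01] yaw -0.1604134
```

Bar centre is about (486.5,47.7), top about 172 from three views, yaw about -0.152; the seated fork position gives the same (486.2,47.5). Moving above the bar.

```bash
python3 go.py 486.5 47.7 215
```

```text
t 9.5667 pos [499.26 -30.01 248.62] shift cm [-2.318 -7.527  3.36 ] F [ 0.3 -0.  -0.6]
```

```bash
python3 -m inch '[[[0,0,0.015],[-1.2,-3.5,1],1],[[0,0,0.015],[-2.3,-7.5,2],1],[[0,0,0.015],[-2.3,-7.5,3.3],1],[[0,0,0.015],[-2.3,-7.5,3.3],1],[[0,0,0.015],[-2.3,-7.5,3.3],1],[[0,0,0.015],[-2.3,-7.5,3.3],1],[[0,0,0.015],[-2.3,-7.5,3.3],1]]'; python3 go.py 486.5 47.7 160
```

```text
clock: 10.15
eef_pos: [487.3, 46.8, 216.5]
tcp_rot: [[0.988, -0.152, 0.001], [-0.152, -0.988, -0.0], [0.001, -0.0, -1.0]]
wrist_force: [0.8, -0.1, -0.6]
opening: 0.998
grip_force: 0.0
t 10.15 pos [487.34  46.78 216.47] shift cm [-0.103 -0.077  5.647] F [ 0.8 -0.1 -0.6]
```

```bash
python3 -m inch '[[[0,0,0],[-0.1,-0.08,2],1],[[0,0,0],[-0.1,-0.08,4],1],[[0,0,0],[-0.1,-0.08,5.6],1],[[0,0,0],[-0.1,-0.08,5.6],1],[[0,0,0],[-0.1,-0.08,5.6],1],[[0,0,0],[-0.1,-0.08,5.6],0],[[0,0,0],[-0.1,-0.08,5.6],0],[[0,0,0],[-0.1,-0.08,5.6],0],[[0,0,0],[-0.1,-0.08,5.6],0],[[0,0,0],[-0.1,-0.08,5.6],0],[[0,0,0],[-0.1,-0.08,5.6],0],[[0,0,0],[-0.1,-0.08,5.6],0]]'; python3 -c "
from h import *
print(readout.get_state()['ft_torque'])"
```

```text
clock: 11.15
eef_pos: [486.0, 48.7, 160.3]
tcp_rot: [[0.989, -0.151, 0.001], [-0.151, -0.989, -0.0], [0.001, 0.0, -1.0]]
wrist_force: [-1.9, -1.5, 5.2]
opening: 0.224
grip_force: 59.4
[-0.30417305  0.23247137 -0.23322349]
```

The bar is gripped (opening 0.224, 59 N). I lift slowly, checking after the first centimetre.

```bash
python3 -m inch '[[[0,0,0],[0,0,-0.1],0],[[0,0,0],[0,0,-0.2],0],[[0,0,0],[0,0,-0.35],0],[[0,0,0],[0,0,-0.5],0],[[0,0,0],[0,0,-0.7],0],[[0,0,0],[0,0,-0.9],0],[[0,0,0],[0,0,-1.1],0],[[0,0,0],[0,0,-1.2],0],[[0,0,0],[0,0,-1.2],0],[[0,0,0],[0,0,-1.2],0]]'
python3 - <<'E'
from h import *
s=readout.get_state(); R=np.array(s["tcp_rot"]); print("tool torque",R.T@np.array(s["ft_torque"]))
import pickle; pickle.dump((cam("wrist"),*viewer.snapshot("wrist"),s),open("w6.pkl","wb")); pickle.dump((cam("scene"),*viewer.snapshot("scene")),open("s6.pkl","wb"))
c,im,d,_=pickle.load(open("w6.pkl","rb")); h=cv2.cvtColor(im,cv2.COLOR_BGR2HSV)
cv2.imwrite("pics/w6.png",im)
E
```

```text
clock: 11.98
eef_pos: [485.9, 48.8, 171.9]
tcp_rot: [[0.989, -0.151, 0.0], [-0.151, -0.989, 0.0], [0.0, -0.0, -1.0]]
wrist_force: [0.2, 0.9, -7.4]
opening: 0.226
grip_force: 58.8
tool torque [ 0.02964136 -0.05775998  0.05795583]
```

The full weight (7.4 N ≈ 0.75 kg) is carried and the torque is negligible. I continue up.

```bash
python3 -m inch '[[[0,0,0],[0,0,-0.2],0],[[0,0,0],[0,0,-0.6],0],[[0,0,0],[0,0,-1.1],0],[[0,0,0],[0,0,-1.7],0],[[0,0,0],[0,0,-2.3],0],[[0,0,0],[0,0,-2.9],0],[[0,0,0],[0,0,-3.5],0],[[0,0,0],[0,0,-4.1],0],[[0,0,0],[0,0,-4.7],0],[[0,0,0],[0,0,-5.2],0],[[0,0,0],[0,0,-5.5],0],[[0,0,0],[0,0,-5.6],0]]' | head -2
python3 -m inch '[[[0,0,0],[0,0,-0.2],0],[[0,0,0],[0,0,-0.6],0],[[0,0,0],[0,0,-1.1],0],[[0,0,0],[0,0,-1.7],0],[[0,0,0],[0,0,-2.3],0],[[0,0,0],[0,0,-2.8],0],[[0,0,0],[0,0,-3.1],0],[[0,0,0],[0,0,-3.2],0],[[0,0,0],[0,0,-3.2],0],[[0,0,0],[0,0,-3.2],0],[[0,0,0],[0,0,-3.2],0],[[0,0,0],[0,0,-3.2],0]]'
python3 - <<'E'
from bar import *
w=viewer.snapshot("wrist"); c=cam("wrist"); sc=cam("scene"); im,d=viewer.snapshot("scene"); t=viewer.snapshot("top"); tc=cam("top")
cv2.imwrite("pics/end.png",np.hstack([cv2.resize(w[0][60:420,40:440],(400,360)),cv2.resize(im[130:280,190:356],(400,360))]))
# level: grip-bar ends' heights and wall tops from the wrist depth
def cloud(c,d):
    vv,uu=np.mgrid[0:420,0:560]; dx=uu-c["cx"];dy=vv-c["cy"]; r=np.hypot(dx,dy)
    k=np.tan(r/c["f"])/np.maximum(r,1e-9) if c["fish"] else np.full(r.shape,1/c["f"])
    return (np.dstack([dx*k*d,dy*k*d,d])-c["t"])@c["R"]
s=readout.get_state(); p=np.array(s["eef_pos"]); R=np.array([[.9885,.1514,0],[-.1514,.9885,0],[0,0,1]])
for n,cc,dd in (("top",tc,t[1]),("scene",sc,d),("wrist",c,w[1])):
    L=(cloud(cc,dd)-[p[0],p[1],p[2]-160])@R  # carrier frame estimate
    out=[]
    for nm,x,y,lo,hi in (("bar+x",60,0,150,190),("end wall",0,97,50,80),("wall+x",71,40,35,65),("wall+x-",71,-60,35,65),("wall-x-",-71,-50,35,65),("knob",95,-113,100,130)):
        m=(abs(L[...,0]-x)<12)&(abs(L[...,1]-y)<12)&(L[...,2]>lo)&(L[...,2]<hi)&(dd>0); out.append((nm,int(m.sum()),round(float(np.percentile(L[...,2][m],80)),1) if m.sum()>3 else None))
    print(n,out)
print(s["clock"],s["wrist_force"])
E
```

```text
clock: 13.08
eef_pos: [486.1, 48.8, 228.5]
clock: 14.08
eef_pos: [485.6, 48.8, 259.5]
tcp_rot: [[0.989, -0.151, -0.001], [-0.151, -0.989, -0.0], [-0.001, 0.0, -1.0]]
wrist_force: [-1.0, 0.1, -7.9]
opening: 0.225
grip_force: 58.8
top [('bar+x', 0, None), ('end wall', 0, None), ('wall+x', 0, None), ('wall+x-', 0, None), ('wall-x-', 25, 53.9), ('knob', 33, 121.6)]
scene [('bar+x', 46, 172.9), ('end wall', 26, 67.9), ('wall+x', 36, 51.1), ('wall+x-', 40, 50.4), ('wall-x-', 24, 50.5), ('knob', 40, 117.8)]
wrist [('bar+x', 3864, 170.7), ('end wall', 709, 64.7), ('wall+x', 356, 48.8), ('wall+x-', 343, 48.6), ('wall-x-', 153, 48.6), ('knob', 903, 116.4)]
14.2333 [-0.34360896 -0.92564641 -7.05720748]
```

View pics/end.png

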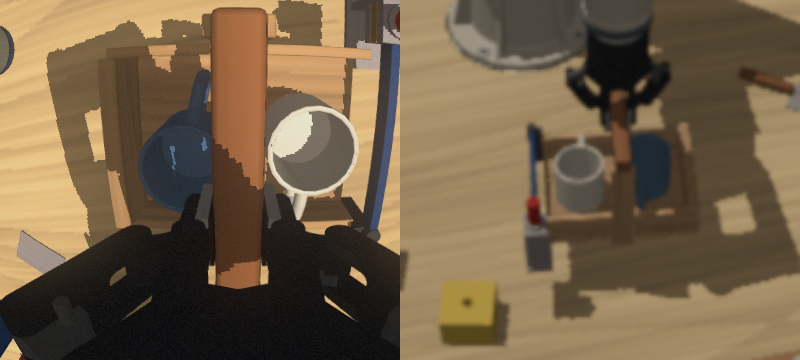

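The pictures show the carrier hanging level, with the wall tops equal within 0.3 mm in the wrist view and the underside about 100 mm up. The white mug (312,150) and the blue mug (180,160) are standing, the pin's red knob is seated on the fork (533,208), and the gate is shut.

```bash
python3 -m inch '[[[0,0,0],[0,0,0],0],[[0,0,0],[0,0,0],0],[[0,0,0],[0,0,0],0],[[0,0,0],[0,0,0],0]]' && python3 -c "
from plant import finish_job
print(finish_job())"
```

```text
clock: 14.57
eef_pos: [485.8, 48.8, 259.8]
tcp_rot: [[0.989, -0.151, 0.0], [-0.151, -0.989, 0.0], [0.0, -0.0, -1.0]]
wrist_force: [-1.0, 0.5, -7.1]
opening: 0.226
grip_force: 58.9
the job is handed in; nothing more can be done
None
```

The job is handed in at 14.6 s: the pin's collar is seated on the fork with the gate shut, and the arm is holding the carrier level and steady about 10 cm above the table with both mugs standing.

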